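# Hold the chest lid at its balance point for the stay

### The job

I am about to screw the new lid stay onto the tool chest and need both hands free. First tip all six brass dome nuts out of the blue cup into the steel parts dish, so that I can pick them up, and stand the empty cup upright on the bench again; then take the chest's lid by its handle, raise it gently to the balance point where it would fall neither shut nor open, and finish while still gripping it still there. Do not let the lid slam shut or go over backward, and leave the stay, the screwdriver, the loose chisel and the dish where they are.

Things in the scene. Friction and masses are not known exactly. Their poses are not given: they have to be found in the camera images.
- chest: closed wooden tool chest, fixed to the bench, 130 mm deep (its own x, from front to back), 220 mm wide (its y), 75 mm high without the lid, brass corner straps; lid 36 mm deep, about 0.55 kg (0.38 to 0.75), hinged along its lower back edge; origin: centre of its underside; its -x side is the front with the handle, facing roughly toward the robot (yaw up to 0.3 rad either way)
- lid (a joint): angle of the chest's lid: 0 closed, grows as its front goes up and back, stop at 1.9 rad. The hinge is free, without a spring: below the balance point the lid falls shut, above it falls open. The lid is deep (centre of mass above its hinge edge), so it balances before it is upright: balance point 1.24 rad (71 degrees) from closed, whatever its mass
- hinge_line (a point): point on the hinge line at mid width of the chest: upper back edge, 76 mm above the bench, 65 mm behind the chest's middle; the hinge line runs along the chest's y
- handle (a point): middle of the grip bar of the brass bow handle on the lid's front; the bar is 11 mm thick, runs along the chest's y over about 75 mm between its legs, and stands 42 mm off the lid's front. With the lid closed it is 94 mm above the bench, 172 mm in front of the hinge line and 18 mm above it
- cup: blue metal cup, open at the top, 85 mm high, outside diameter 55 mm at the foot, 65 mm at the rim (61 mm at 50 mm height), wall 2.5 mm, 0.12 kg empty; stands upright on the bench; origin: centre of its underside, z along its axis
- cup_rim (a point): centre of the cup's mouth, 85 mm above its underside
- dish: round steel parts dish, diameter 150 mm at the rim, 104 mm at the foot, 40 mm high, floor 4 mm thick, wall 3 mm, 0.45 kg, loose on the bench; origin: centre of its underside
- lid_stay: the new brass lid stay: flat bar 132 x 20 x 9 mm lying on the bench in front of the chest, waiting to be fitted; leave it. Origin: centre of its underside
- screwdriver: red screwdriver lying on the bench near the chest; leave it. Origin: on its underside
- loose_chisel: short wood chisel with a black handle, 109 x 76 x 20 mm, lying on the bench behind the dish or the cup; leave it. Origin: centre of its underside
- nut0: one of six brass dome nuts, 17 mm across, 15 mm high, 15 g, at the start loose in the bottom of the cup; origin: centre of its flat side
- nut1: one of six brass dome nuts, 17 mm across, 15 mm high, 15 g, at the start loose in the bottom of the cup; origin: centre of its flat side
- nut2: one of six brass dome nuts, 17 mm across, 15 mm high, 15 g, at the start loose in the bottom of the cup; origin: centre of its flat side
- nut3: one of six brass dome nuts, 17 mm across, 15 mm high, 15 g, at the start loose in the bottom of the cup; origin: centre of its flat side
- nut4: one of six brass dome nuts, 17 mm across, 15 mm high, 15 g, at the start loose in the bottom of the cup; origin: centre of its flat side
- nut5: one of six brass dome nuts, 17 mm across, 15 mm high, 15 g, at the start loose in the bottom of the cup; origin: centre of its flat side
Mind the look-alikes: they are no part of the job. Several things have the shape of the cup; the one meant has the colours described above.

How it is judged:
By the outcome, as a careful person would: the job done as asked, in the order asked, and still so for the second after the job is handed in, while the arm keeps its last pose, push and grip.
It also fails if it takes over 72 s, if anything falls off the work surface, if the arm or the gripper's body presses on something with over 40 N, if the wrist force passes 120 N, or if a joint passes its speed limit or range.

### The arm

A 7-joint arm with a two-finger parallel gripper is mounted at the origin on a cart in front of the work surface, level with it; the furniture and walls round the work are solid. World frame = base frame: x ahead of the robot, y to its left, z up, the work surface at z = 0. Lengths are in m, angles in rad, forces in N, time in s.
With the tool pointing down it reaches from about 0.425 to 0.95 m from the base axis. Payload 4.7 kg.
Tool frame: the origin (TCP) lies at the very end of the fingers, on their centre line; the grasp point (between the pads) lies 19 mm behind it (manip.grasp_offset is the distance from the TCP to the grasp point, in m); z points along the fingers, y is the line along which they close (so a half turn about z gives the same grasp; the last joint's range is limited). The gripper opens to 85 mm and grips with 20 to 120 N. Pads are 22 mm wide; open, the fingers measure 114 mm over their backs; the gripper's body (76 mm by 85 mm) begins 54 mm behind the grasp point. The pads swing forward as they close: fully open they stand 13 mm farther back than shut.
Start: joints at [-1.278, 0.469, -0.049, 1.532, 0.024, 1.141, -0.082], TCP at [0.213, 0.64, 0.231] pointing down, gripper open.
Joint ranges: [-2.59, 2.59], [-0.33, 1.99], [-1.39, 1.29], [0.1, 2.45], [-1.04, 4.18], [0.21, 1.99], [-2.66, 2.66]. Speed limits (rad/s): [2.57, 2.57, 3.14, 3.14, 3.14, 3.14, 3.14].

### API

Orientations are given as [roll, pitch, yaw] about the fixed x, y, z axes, in that order (R = Rz(yaw) Ry(pitch) Rx(roll)).
In Python, from station import manip, sensors, get_image, camera_info gives the robot as it stands. The module is installed in compiled form; this text tells all that it offers. Calls block until the motion is done:
- manip.move_pose(position, orientation): joint-space move of the TCP to a pose.
- manip.move_straight(position, rotation=None, feed=0.15): straight line of the TCP; rotation=None keeps the orientation; feed is the mean speed in m/s.
- manip.movej(angles): joint-space move.
- manip.move_gripper(opening, grip_force=None): finger opening in m; grip_force is the grip in N (None keeps the last); returns when the fingers have stopped.
- manip.wait(seconds).
- manip.solve_ik(position, orientation): joint angles nearest the present ones, or None.
- sensors.get_obs(): the state.
- get_image(name): name is "scene" or "top" or "wrist"; returns the picture (480x640x3 uint8, red, green, blue); there is no depth.
- camera_info(name): a dict with "fx", "fy", "cx", "cy" (pixels), "T" (4x4, takes a point from camera to world coordinates). Camera axes: x right, y down, z forward; pixel columns grow to the right and rows downward; lengths in m; the calibration is good to about 2 mm. A picture is of the moment at which its call begins: read the wrist's pose just before it. camera_info takes no time and is no camera call; for the wrist camera it gives the pose at the moment of the call.
A pose or a line that the arm cannot do raises manip.Unreachable and nothing moves.
- manip.job_done(): hands the job in; it is judged then, once.
The state is a dict: "time": time; "q": joint angles; "qd": joint speeds; "tau": joint torques, N m; "ee_pos": TCP position; "orientation": TCP orientation; "wrist_force": force on the tool from outside, world axes, zero at the start; "torque": the same for the moment, N m; "opening": finger opening in m; "grasp_force": force on a finger pad.
Only numpy, scipy, OpenCV 4.12 (cv2) and the standard library are available. Lean on these libraries where they do the work, as an engineer would, in place of code of your own. Each camera call takes 0.05 s, during which the arm holds its last target. There are 200 camera calls.

## Working session

There is one attempt and no reset: what is moved stays moved. The work goes in short steps, each a Python script; the robot and the scene stay as the last script left them, time stands still between calls to the robot, and variables do not carry over. Pictures are saved under pics/ and viewed, at most 12 in all, crops included, and the job is handed in when it is done.

```bash
mkdir -p pics; ls
python3 - <<'E'
from station import manip, sensors, get_image, camera_info
import cv2, numpy as np
np.set_printoptions(precision=4,suppress=True)
for n in ("scene","top"):
    im=get_image(n); cv2.imwrite(f"pics/{n}0.png",im[:,:,::-1])
    c=camera_info(n); print(n,c["fx"],c["fy"],c["cx"],c["cy"]); print(c["T"])
o=sensors.get_obs(); print(o)
E
```

```text
pics
scene 447.72731798788544 447.72731798788544 323.52740747350543 231.01215826194849
[[ 0.7603 -0.2993  0.5764  0.0779]
 [-0.6495 -0.3435  0.6783 -0.6389]
 [-0.005  -0.8902 -0.4556  0.4712]
 [ 0.      0.      0.      1.    ]]
top 580.6446585334696 580.6446585334696 316.66080956405267 242.29816231734378
[[-0.0047 -0.9859  0.1672  0.4245]
 [-0.9999  0.003  -0.0104 -0.0519]
 [ 0.0097 -0.1673 -0.9859  1.1418]
 [ 0.      0.      0.      1.    ]]
{'time': 0.1, 'q': array([-1.2779,  0.4694, -0.0486,  1.5336,  0.0241,  1.141 , -0.0823]), 'qd': array([ 0.0005, -0.0003, -0.0009, -0.0024, -0.0008,  0.0006,  0.0005]), 'tau': array([  0.0008, -51.1512,  -0.0469, -23.8391,   0.0109,   0.0044,
        -0.    ]), 'ee_pos': array([0.2133, 0.6398, 0.2304]), 'orientation': array([-3.1398,  0.0001,  2.8198]), 'wrist_force': array([ 0.3473, -0.9957, -0.2009]), 'torque': array([ 0.0281, -0.0245,  0.0367]), 'grasp_force': 0.0, 'opening': 0.08516269848031265}
```

View pics/scene0.png

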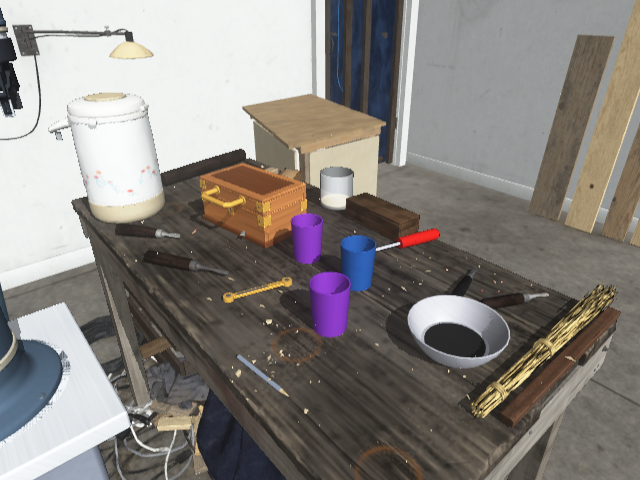

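View pics/top0.png

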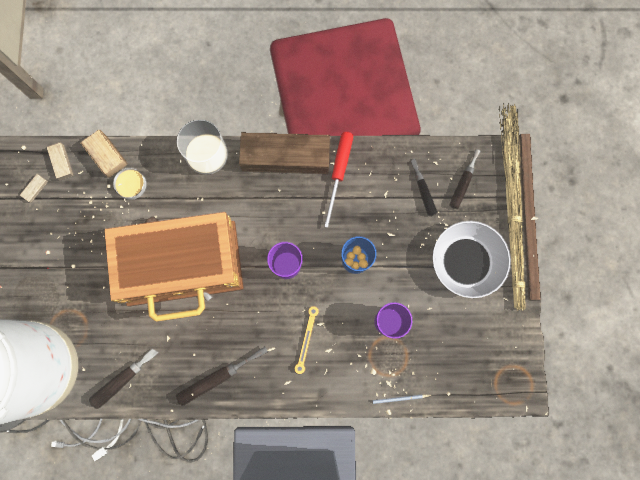

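The pictures show the blue cup with the nuts at top-view pixel (358,255), purple decoys at (285,260) and (394,320), and the dish at (471,260). The chest is around (173,262), with its handle bar at about (177,317). Next I measure these and check reach.

```bash
cat > h.py <<'E'
from station import manip, sensors, get_image, camera_info
import cv2, numpy as np
from scipy.spatial.transform import Rotation as Rn
from scipy.optimize import least_squares
np.set_printoptions(precision=4,suppress=True)
def ray(c,uv,z):
    uv=np.atleast_2d(np.asarray(uv,float)); T=c["T"]
    d=np.c_[(uv[:,0]-c["cx"])/c["fx"],(uv[:,1]-c["cy"])/c["fy"],np.ones(len(uv))]@T[:3,:3].T
    return T[:3,3]+d*((z-T[2,3])/d[:,2])[:,None]
def circ(p):
    f=lambda s:np.hypot(p[:,0]-s[0],p[:,1]-s[1])-s[2]
    return least_squares(f,[*p[:,:2].mean(0),.05],loss="soft_l1",f_scale=.002).x
def big(m,roi=None):
    m=m.astype(np.uint8)
    if roi is not None:
        k=np.zeros_like(m);u0,v0,u1,v1=roi;k[v0:v1,u0:u1]=1;m=m*k
    cs,_=cv2.findContours(m,cv2.RETR_EXTERNAL,cv2.CHAIN_APPROX_NONE)
    return max(cs,key=cv2.contourArea)[:,0]
def tool(z,y):
    "rpy with tool z along z, closing line along y"
    z=np.array(z,float)/np.linalg.norm(z); y=np.array(y,float); y-=z*(y@z); y/=np.linalg.norm(y)
    return Rn.from_matrix(np.c_[np.cross(y,z),y,z])
E
python3 - <<'E'
from h import *
im=cv2.imread("pics/top0.png"); c=camera_info("top")
hsv=cv2.cvtColor(im,cv2.COLOR_BGR2HSV); H,S,V=cv2.split(hsv)
ct=big((H>95)&(H<120)&(S>120)&(V>50),(320,220,400,290))
print("cup",cv2.boundingRect(ct),circ(ray(c,cv2.convexHull(ct)[:,0],.085)))
ct=big((S<50)&(V>110),(420,210,512,305)); 
print("dish",cv2.boundingRect(ct),circ(ray(c,cv2.convexHull(ct)[:,0],.04)))
# handle bar and lid top
m=(H>17)&(H<32)&(S>120)&(V>130)
ct=big(m,(140,285,215,330)); print("handle",cv2.boundingRect(ct)); hp=ray(c,ct,.094)
print(cv2.minAreaRect((hp[:,:2]*1000).astype(np.float32)))
# bar: outer edge per column
mk=np.zeros(H.shape,np.uint8); cv2.drawContours(mk,[ct[:,None]],-1,1,-1)
for u in range(150,206,6):
    v=np.where((m)[300:330,u])[0]+300
    print(u,v.min(),v.max(),ray(c,[u,v.max()],.094)[0], ray(c,[u,v.max()-5],.094)[0])
# lid top corners rough from picture
print("lid",ray(c,[[106,229],[229,214],[240,290],[113,301]],.111))
print("stay",ray(c,[[313,311],[300,369]],.0),"screwdr",ray(c,[[326,225],[347,133]],.0))
cs=camera_info("scene"); print("thermos",ray(cs,[[125,215],[90,205],[162,205]],.0))
print("decoys",ray(c,[[285,260],[394,320]],.085))
E
```

```text
cup (342, 237, 34, 36) [ 0.5825 -0.1396  0.0319]
dish (420, 210, 92, 95) [ 0.5734 -0.3393  0.115 ]
handle (145, 288, 61, 33)
((490.118896484375, 189.4044647216797), (47.78759765625, 108.30348205566406), 7.973306179046631)
150 309 316 [0.4695 0.2355 0.094 ] [0.4784 0.2359 0.094 ]
156 314 320 [0.4624 0.2245 0.094 ] [0.4713 0.2249 0.094 ]
162 315 319 [0.4641 0.2139 0.094 ] [0.473  0.2143 0.094 ]
168 314 319 [0.4641 0.2032 0.094 ] [0.473  0.2036 0.094 ]
174 313 318 [0.4658 0.1926 0.094 ] [0.4747 0.1929 0.094 ]
180 312 317 [0.4675 0.182  0.094 ] [0.4764 0.1823 0.094 ]
186 311 316 [0.4693 0.1713 0.094 ] [0.4782 0.1716 0.094 ]
192 310 315 [0.471  0.1607 0.094 ] [0.4799 0.161  0.094 ]
198 307 314 [0.4727 0.15   0.094 ] [0.4816 0.1503 0.094 ]
204 306 308 [0.4834 0.1396 0.094 ] [0.4923 0.1399 0.094 ]
lid [[0.6248 0.3166 0.111 ]
 [0.6519 0.096  0.111 ]
 [0.5139 0.0736 0.111 ]
 [0.4954 0.2971 0.111 ]]
stay [[ 0.4819 -0.0561  0.    ]
 [ 0.3711 -0.0307  0.    ]] screwdr [[ 0.6533 -0.0828  0.    ]
 [ 0.8465 -0.1275  0.    ]]
thermos [[ 0.3574  0.455   0.    ]
 [ 0.3096  0.5789 -0.    ]
 [ 0.4524  0.454   0.    ]]
decoys [[ 0.571  -0.0047  0.085 ]
 [ 0.4609 -0.2021  0.085 ]]
```

Run:
```python
import cv2
im=cv2.imread("pics/top0.png")[200:340,90:260]
cv2.imwrite("pics/crop.png",cv2.resize(im,None,fx=4,fy=4,interpolation=cv2.INTER_NEAREST))
```

```text
(no output)
```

View pics/crop.png

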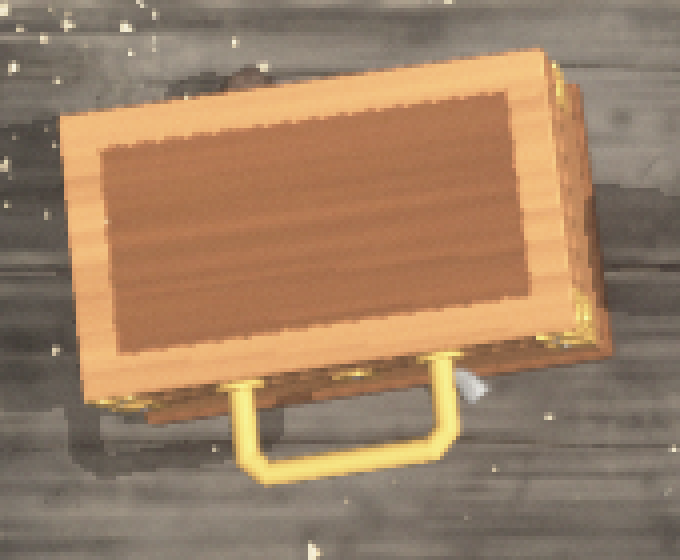

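Run:
```python
from h import *
c=camera_info("top"); cs=camera_info("scene")
im=cv2.imread("pics/top0.png"); H,S,V=cv2.split(cv2.cvtColor(im,cv2.COLOR_BGR2HSV))
for th in (130,150):
    ct=big(cv2.morphologyEx(((S<40)&(V>th)).astype(np.uint8),cv2.MORPH_OPEN,np.ones((5,5))),(428,216,512,302)); 
    print("dish",cv2.boundingRect(ct),circ(ray(c,cv2.convexHull(ct)[:,0],.04)))
print("dish eye",ray(c,[471,259.5],.04))
def yw(a,z):
    p=ray(c,a,z); d=p[0]-p[1]; return np.arctan2(-d[0],d[1]),np.linalg.norm(d)
print(yw([[162,317],[192,312.5]],.094),yw([[105,228.75],[226.25,212]],.111),yw([[111.25,300.75],[232.5,283.75]],.111))
print("bar",ray(c,[177,315],.094))
L=ray(c,[[105,228.75],[226.25,212],[111.25,300.75],[232.5,283.75]],.111)[:,:2]; print("lid corners",L,L.mean(0))
# thermos height
T=cs["T"]
for uv in ([105,97],[115,120]):
    d=T[:3,:3]@np.array([(uv[0]-cs["cx"])/cs["fx"],(uv[1]-cs["cy"])/cs["fy"],1]); s=(0.39-T[0,3])/d[0]; print("thermos top",T[:3,3]+s*d)
C=np.array([0.5825,-.1396,0]); dishc=np.array([.5735,-.337,0])
print("grasp IK: cup, tool azimuth, down pitch")
for el in (0,15,30,45):
  for az in (-60,-30,0,20,40):
    e,a=np.radians([el,az]); z=np.array([np.cos(e)*np.cos(a),np.cos(e)*np.sin(a),-np.sin(e)])
    g=C+[0,0,.052]; r=tool(z,np.cross([0,0,1],z)); 
    q=[manip.solve_ik(g+.019*z,(r*Rn.from_euler('z',k)).as_euler('xyz')) for k in (0,np.pi)]
    print(el,az,*[None if x is None else np.round(x,2) for x in q])
```

```text
dish (428, 220, 83, 82) [ 0.5769 -0.3595  0.077 ]
dish (433, 221, 67, 77) [ 0.5808 -0.3523  0.0698]
dish eye [[ 0.577  -0.3597  0.04  ]]
(np.float64(0.14484148798975532), np.float64(0.05380929689002846)) (np.float64(0.13860110515073668), np.float64(0.21954460494638192)) (np.float64(0.13648857966850614), np.float64(0.21506533539984))
bar [[0.4711 0.1875 0.094 ]]
lid corners [[0.6253 0.3185]
 [0.6556 0.101 ]
 [0.4958 0.3002]
 [0.5251 0.0871]] [0.5754 0.2017]
thermos top [0.39   0.5231 0.2736]
thermos top [0.39   0.483  0.2264]
grasp IK: cup, tool azimuth, down pitch
0 -60 [-0.98  1.33  0.78  2.19  1.54  0.8  -1.76] [-0.35  1.04  0.02  2.16  1.75  1.56  1.51]
0 -30 [-0.62  1.26  0.51  2.42  2.32  1.5  -2.25] [-0.34  1.13  0.22  2.41  2.38  1.72  1.16]
0 0 [ 1.23  1.51 -0.96  2.37  3.72  1.26 -0.49] [0.18 1.12 0.14 2.42 3.4  1.99 1.55]
0 20 [ 1.58  1.76 -1.22  2.23  3.87  0.4  -0.39] [0.25 1.12 0.33 2.3  3.92 1.96 1.53]
0 40 [ 1.54  1.61 -1.18  2.04 -0.89  0.35 -2.  ] [ 1.54  1.61 -1.18  2.04 -0.89  0.35  1.14]
15 -60 [-0.93  1.13  0.78  2.24  1.68  0.62 -1.7 ] [-0.34  0.88  0.04  2.21  
[... 648 characters left out ...]
2.44]
30 40 [ 1.49  1.41 -1.38  2.1   1.2   0.29  1.95] [ 1.49  1.41 -1.38  2.1   1.2   0.29 -1.2 ]
45 -60 [-0.73  0.76  0.75  2.21  1.39  0.25 -1.04] [-0.22  0.61  0.07  2.18  1.54  0.68  2.08]
45 -30 [ 0.1   0.56 -0.13  2.33  2.37  0.63 -1.25] [-0.02  0.56  0.01  2.34  2.44  0.58  1.78]
45 0 [ 1.15  0.97 -1.18  2.3   2.38  0.7  -0.16] [ 0.9   0.71 -0.8   2.31  2.76  0.52  2.41]
45 20 [ 1.26  0.98 -1.16  2.22  2.24  0.32  0.35] [ 1.04  0.75 -0.81  2.22  3.43  0.22  2.16]
45 40 [ 1.07  0.78 -0.78  2.09 -0.99  0.26 -2.53] [ 1.07  0.78 -0.78  2.09 -0.99  0.26  0.61]<sys>:0: UserWarning: Gimbal lock detected. Setting third angle to zero since it is not possible to uniquely determine all angles.
```

Dish centre (0.577,-0.360), handle (0.470,0.187), chest yaw 0.14. I'll approach the cup pointing about -33°, between the decoys.

```bash
cat >> h.py <<'E'
C=np.array([.5825,-.1396,0]); D=np.array([.577,-.3597,0]); HB=np.array([.470,.187,.094]); PSI=.14; HG=np.array([.6398,.2108,.076])
def zdir(az,el):
    e,a=np.radians([el,az]); return np.array([np.cos(e)*np.cos(a),np.cos(e)*np.sin(a),-np.sin(e)])
def cupR(az,el,tilt=0,flip=0,side=1):
    "tool attitude holding the cup; cup tipped by tilt deg about the horizontal heading (side=+1: to the right)"
    z=zdir(az,el); r=tool(z,np.cross([0,0,1],z))*Rn.from_euler('z',np.pi*flip)
    h=zdir(az,0); return Rn.from_rotvec(h*np.radians(tilt)*side)*r
def tcp(g,r): return np.asarray(g)+.019*r.as_matrix()[:,2]
def eul(r): return r.as_euler('xyz')
def obs(m=""):
    o=sensors.get_obs(); print(m,"t%.2f"%o["time"],"q",o["q"],"p",o["ee_pos"],"F",o["wrist_force"],"op %.4f gf %.1f"%(o["opening"],o["grasp_force"])); return o
E
python3 - <<'E'
from h import *
o=obs()
manip.move_straight(o["ee_pos"]+[0,-.0,.25],feed=.3); obs("up")
for flip in (0,1):
    r=cupR(-33,15,flip=flip); print(flip,manip.solve_ik(tcp(C+[0,0,.30],r),eul(r)),manip.solve_ik(tcp(C+[0,0,.055],r),eul(r)))
for az in (-15,0,15):
  for side in (1,-1):
    for flip in (0,1):
      print(az,side,flip,*[manip.solve_ik(tcp(D+[0,0,.13],r),eul(r)) for t in (0,130) for r in [cupR(az,15,t,flip,side)]])
E
```

```text
t0.10 q [-1.2779  0.4694 -0.0486  1.5336  0.0241  1.141  -0.0823] p [0.2133 0.6398 0.2304] F [ 0.3473 -0.9957 -0.2009] op 0.0852 gf 0.0
up t1.08 q [-1.2908  0.3858 -0.0334  1.1135  0.0125  1.6457 -0.0717] p [0.2132 0.6394 0.4784] F [ 0.07    0.0838 -0.3513] op 0.0853 gf 0.0
0 [-0.2762  0.2098  0.1398  2.4185  2.2429  0.9268 -1.1807] [ 0.2102  0.9249 -0.4115  2.4125  2.4762  1.6262 -1.4025]
1 [-0.1648  0.2108  0.0148  2.4126  2.2318  0.9468  1.9854] [-0.2478  0.8934  0.1106  2.4373  2.4377  1.3907  1.3783]
-15 1 0 [ 1.5484  1.1634 -1.1912  2.2597  3.1728  0.8358 -0.4958] [0.4903 1.0247 0.3326 2.2001 3.7015 1.9426 2.2491]
-15 1 1 [ 1.5484  1.1634 -1.1912  2.2597  3.1728  0.8358  2.6458] [ 1.3861  1.1644 -0.7437  2.1515  4.0589  1.2139 -0.2521]
-15 -1 0 [ 1.5484  1.1634 -1.1912  2.2597  3.1728  0.8358 -0.4958] [0.3547 1.0047 0.1881 2.3053 3.1059 1.8948 0.5147]
-15 -1 1 [ 1.5484  1.1634 -1.1912  2.2597  3.1728  0.8358  2.6458] [-0.3517  1.6159  1.0803  2.3369  2.6027  1.6439  2.5573]
0 1 0 [ 1.658   1.1866 -1.1981  2.1579  3.5202  0.4365 -0.6717] [0.5989 1.026  0.3334 2.0661 4.0489 1.9246 2.2262]
0 1 1 [ 1.658   1.1866 -1.1981  2.1579  3.5202  0.4365  2.4699] [ 0.5989  1.026   0.3334  2.0661  4.0489  1.9246 -0.9154]
0 -1 0 [ 1.658   1.1866 -1.1981  2.1579  3.5202  0.4365 -0.6717] [ 1.5938  1.4835 -1.1138  2.1951  3.8756  0.9984  1.6078]
0 -1 1 [ 1.658   1.1866 -1.1981  2.1579  3.5202  0.4365  2.4699] [ 0.5705  0.9893  0.1422  2.2465  3.577   1.8695 -2.5315]
15 1 0 [ 0.2189  1.0189  0.9092  2.0975  4.1178  1.8208 -2.1566] [ 1.7012  1.5061 -1.1853  1.8413 -0.9695  0.6424  1.9384]
15 1 1 [0.2189 1.0189 0.9092 2.0975 4.1178 1.8208 0.985 ] [ 1.7012  1.5061 -1.1853  1.8413 -0.9695  0.6424 -1.2032]
15 -1 0 [ 0.2189  1.0189  0.9092  2.0975  4.1178  1.8208 -2.1566] [0.5459 1.0231 0.333  2.144  3.8689 1.9327 0.4682]
15 -1 1 [0.2189 1.0189 0.9092 2.0975 4.1178 1.8208 0.985 ] [ 0.7019  0.9855  0.1424  2.1353  3.96    1.8083 -2.5613]
```

Run:
```python
from h import *
r=cupR(-33,15)
manip.move_pose(tcp(C+[0,0,.30],r),eul(r)); obs("above")
print(manip.solve_ik(tcp(C+[0,0,.055],r),eul(r)))
for z in (.13,.17):
 for az in (-40,-33,-20,-10,0,10):
  print(z,az,*[manip.solve_ik(tcp(D+[0,0,z],r),eul(r)) for t in (0,60,130) for r in [cupR(az,15,t)]])
im=get_image("wrist"); cv2.imwrite("pics/w1.png",im[:,:,::-1])
```

```text
above t4.18 q [-0.2767  0.2099  0.1395  2.4177  2.2429  0.9268 -1.1806] p [ 0.5984 -0.149   0.2954] F [0.744  0.1579 0.1638] op 0.0854 gf 0.0
[-0.2091  0.8886  0.0661  2.4352  2.4369  1.411  -1.7326]
0.13 -40 [ 0.0983  0.7162  0.3203  2.3546  2.836   1.1501 -1.7464] [ 0.8758  0.8191 -0.4286  2.3308  3.2008  1.3769 -2.3245] [ 1.4816  1.6158 -1.2046  2.2518  3.6453  1.3636 -2.5504]
0.13 -33 [ 0.2235  0.7051  0.2659  2.3619  3.038   1.196  -1.7372] [ 0.9605  0.8202 -0.4288  2.3119  3.4031  1.2987 -2.3469] [ 1.5598  1.6085 -1.2044  2.237   3.7117  1.1641 -2.6178]
0.13 -20 [ 0.4053  0.7027  0.2331  2.3384  3.422   1.2369 -1.7525] [ 1.2467  0.8881 -0.6207  2.2316  3.7732  1.0527 -2.3267] [0.4427 1.0275 0.3322 2.2355 3.5679 1.9477 2.2396]
0.13 -10 [ 0.5293  0.7075  0.2127  2.2875  3.7086  1.2447 -1.7787] [ 1.4576  0.9938 -0.8145  2.1423  4.0786  0.798  -2.3863] [0.5322 1.0232 0.3329 2.1597 3.8262 1.9353 2.2495]
0.13 0 [ 0.6316  0.7197  0.194   2.2131  3.9798  1.2499 -1.8268] None [0.5989 1.026  0.3334 2.0661 4.0489 1.9246 2.2262]
0.13 10 [ 0.0845  1.1679  1.1008  2.1531  3.9185  1.9523 -2.3
[... 388 characters left out ...]
-0.4287  2.3227  3.3836  1.2267 -2.3976] [-0.2518  1.4593  1.085   2.3525  2.7874  1.8089  1.2843]
0.17 -20 [ 0.4119  0.6001  0.2255  2.3409  3.4432  1.1386 -1.7611] [ 1.2421  0.7868 -0.6202  2.2418  3.7649  1.017  -2.4086] [0.2965 0.9956 0.5224 2.2701 3.4982 1.9626 2.0711]
0.17 -10 [ 0.5397  0.6104  0.2002  2.2897  3.7385  1.1569 -1.8144] [ 1.1953  0.7607 -0.4696  2.1656  4.0908  1.0267 -2.6591] [0.5371 0.932  0.333  2.1848 3.8466 1.8787 2.2226]
0.17 0 [ 0.6394  0.6302  0.1846  2.2152  4.0151  1.1824 -1.8842] None [0.6025 0.9409 0.3334 2.0899 4.0643 1.8802 2.1879]
0.17 10 [ 0.0849  1.0516  1.1034  2.1556  4.0072  1.8782 -2.3132] None [ 1.7598  1.5554 -1.3258  1.9186 -1.0085  0.4542  1.9757]
```

View pics/w1.png

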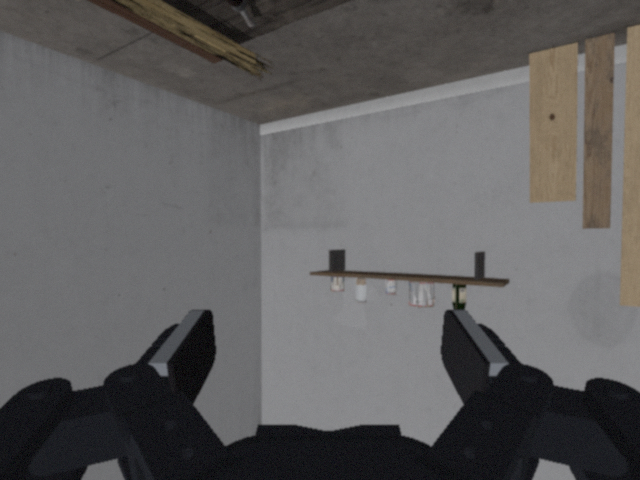

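The wrist view is upside down, so the camera sits under the gripper. I'll turn it half round, which also gives joint 7 room to pour, and then grasp the cup.

Run:
```python
from h import *
r=cupR(-33,15,flip=1)
q=sensors.get_obs()["q"]; q[6]+=np.pi; manip.movej(q); obs("flip")
print("cam rel",camera_info("wrist")["T"][:3,3]-sensors.get_obs()["ee_pos"])
im=get_image("wrist"); cv2.imwrite("pics/w2.png",im[:,:,::-1])
try: manip.move_straight(tcp(C+[0,0,.13],r),eul(r),feed=.15); obs("mid")
except manip.Unreachable as e: print("unreach",e); print(manip.solve_ik(tcp(C+[0,0,.13],r),eul(r)))
```

```text
flip t6.88 q [-0.2767  0.2099  0.1395  2.4178  2.2429  0.9268  1.9608] p [ 0.5984 -0.149   0.2954] F [ 0.1935  0.6104 -0.3267] op 0.0854 gf 0.0
cam rel [-0.1001  0.0637  0.1045]
mid t8.31 q [ 0.2149  0.7112 -0.4334  2.4437  2.4059  1.4678  1.8057] p [ 0.5981 -0.1494  0.1259] F [ 0.6575 -0.0491  0.0017] op 0.0853 gf 0.0
```

View pics/w2.png

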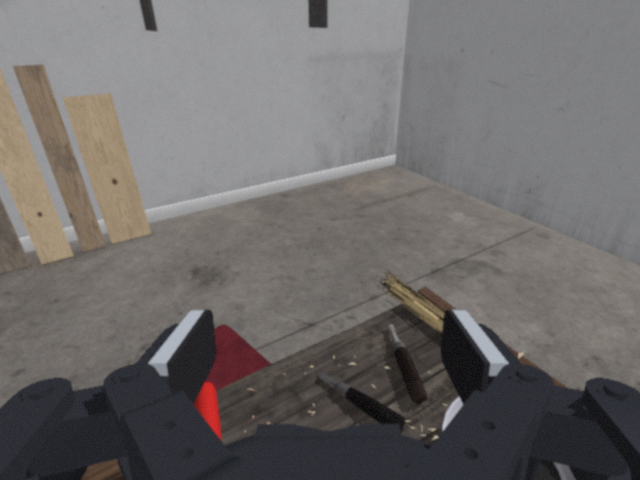

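Run:
```python
from h import *
r=cupR(-33,15,flip=1)
manip.move_straight(tcp(C+[0,0,.055],r),eul(r),feed=.08); obs("down")
manip.move_gripper(.05,40); manip.wait(.2); obs("grip")
manip.move_straight(tcp(C+[0,0,.15],r),eul(r),feed=.1); obs("lift")
for az in (-20,-10,0):
  print(az,*[manip.solve_ik(tcp(D+[0,.015,.15],r),eul(r)) for t in (0,60,130) for r in [cupR(az,15,t,1)]])
im=get_image("scene"); cv2.imwrite("pics/s3.png",im[:,:,::-1])
```

```text
down t9.40 q [ 0.1909  0.9187 -0.3896  2.4137  2.4723  1.6161  1.7228] p [ 0.598  -0.1495  0.0506] F [0.1951 0.2812 0.1844] op 0.0853 gf 0.0
grip t9.95 q [ 0.1908  0.9189 -0.3897  2.4137  2.4726  1.6176  1.7229] p [ 0.5981 -0.1495  0.0509] F [-2.4996 -0.1399  5.2833] op 0.0617 gf 42.9
lift t11.05 q [ 0.2854  0.6744 -0.5186  2.4429  2.3882  1.451   1.8714] p [ 0.5977 -0.1497  0.1442] F [ 0.5114 -0.0227 -1.7601] op 0.0615 gf 43.3
-20 [ 1.2533  0.8273 -0.853   2.3137  3.2021  1.0117  2.168 ] [ 1.5688  1.1455 -1.1136  2.2458  3.5568  0.7793  1.3203] [ 1.6849  1.636  -1.2918  2.2093  3.805   0.7798  0.442 ]
-10 [ 1.4046  0.8805 -0.923   2.2641  3.4607  0.8057  2.1436] [ 1.6937  1.2807 -1.2391  2.1631  3.7445  0.452   1.3075] [ 1.6974  1.5092 -1.2069  2.1365  4.1314  0.6573  0.009 ]
0 [ 1.5407  0.9657 -1.0188  2.1898  3.75    0.5752  2.0588] [0.4524 0.8513 0.5242 2.1358 4.1503 1.6569 0.1192] [ 0.7313  0.9462  0.1424  2.0973  4.1247  1.7795 -0.8326]
```

View pics/s3.png

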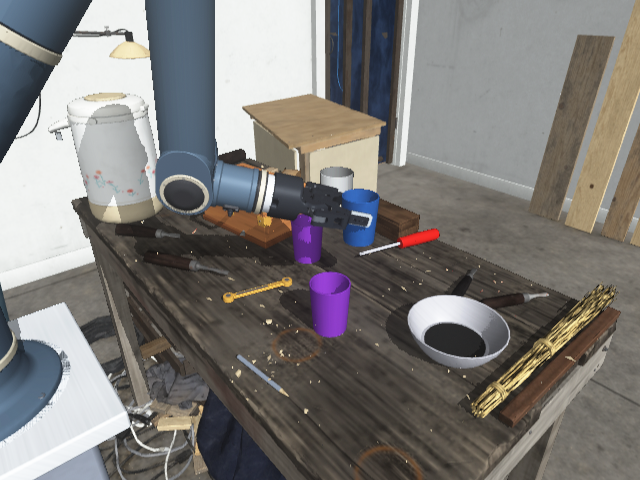

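Cup held (about 61 mm opening, 43 N). Moving over the dish using the arm posture found earlier, then tipping in small steps.

Run:
```python
from h import *
r=cupR(-33,15,flip=1)
manip.move_straight(tcp(C+[0,0,.19],r),eul(r),feed=.15)
manip.movej([.5397,.6104,.2002,2.2897,3.7385,1.1569,1.327]); obs("over")
d=-np.cross([0,0,1],zdir(-10,0)); g=D-.02*d+[0,0,.135]
for t in (0,35,65,85,95,105,115,125,132):
    r=cupR(-10,15,t,1)
    try: manip.move_straight(tcp(g,r),eul(r),feed=.03 if t>40 else .06)
    except manip.Unreachable as e: print(t,"unreach",e); break
    if t>80: manip.wait(.15)
obs("tilted %d"%t)
cv2.imwrite("pics/s4.png",get_image("scene")[180:420,260:620,::-1])
```

```text
over t12.78 q [0.5389 0.6117 0.1984 2.2902 3.7386 1.1573 1.3272] p [ 0.5956 -0.3612  0.1641] F [ 0.4971  0.824  -1.892 ] op 0.0615 gf 43.4
tilted 132 t18.00 q [ 1.0654  1.0009 -0.3515  2.1598  4.0452  1.508  -0.5378] p [ 0.5992 -0.3398  0.1385] F [-0.3614 -0.1877 -1.4004] op 0.0615 gf 43.4
```

View pics/s4.png

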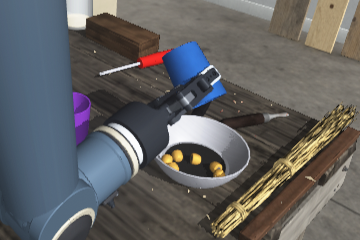

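Run:
```python
from h import *
d=-np.cross([0,0,1],zdir(-10,0)); g=D-.02*d+[0,0,.135]
r=cupR(-10,15,145,1)
try: manip.move_straight(tcp(g,r),eul(r),feed=.04); manip.wait(.2)
except manip.Unreachable as e: print("145 no")
for t in (100,50,0):
    r=cupR(-10,15,t,1); manip.move_straight(tcp(g+[0,0,.03],r),eul(r),feed=.08)
r=cupR(-33,15,flip=1)
obs("upright")
q=manip.solve_ik(tcp(C+[0,0,.19],r),eul(r)); print(q)
manip.movej([ 0.2854,0.64,-0.5186,2.42,2.3882,1.40,1.8714]); obs("near cup spot")
manip.move_straight(tcp(C+[0,0,.15],r),eul(r),feed=.15); obs()
im=get_image("top"); cv2.imwrite("pics/t5.png",im[:,:,::-1])
H,S,V=cv2.split(cv2.cvtColor(im,cv2.COLOR_RGB2HSV)); m=((H>12)&(H<32)&(S>100)&(V>80)).astype(np.uint8)
n,_,st,ce=cv2.connectedComponentsWithStats(m)
for s,c in zip(st[1:],ce[1:]):
    if s[4]>15 and c[0]>250 and c[1]<400: print(s,c)
cv2.imwrite("pics/t5c.png",cv2.resize(im[190:310,310:530,::-1],None,fx=3,fy=3,interpolation=cv2.INTER_CUBIC))
```

```text
upright t21.61 q [0.5341 0.612  0.1565 2.3126 3.6854 1.1588 1.3713] p [ 0.5985 -0.3435  0.1599] F [ 0.0094  0.9668 -0.8378] op 0.0617 gf 43.5
None
near cup spot t22.79 q [ 0.2865  0.64   -0.517   2.4195  2.3886  1.4001  1.871 ] p [ 0.6111 -0.1462  0.1576] F [ 0.4086  0.1779 -1.1792] op 0.0619 gf 43.5
 t23.07 q [ 0.2999  0.6782 -0.5333  2.4422  2.3895  1.457   1.8797] p [ 0.5975 -0.1509  0.1444] F [ 0.3553  0.0151 -0.5932] op 0.0619 gf 43.5
[479 254  16  13 116] [486.3103 260.0086]
[464 258  10   9  50] [468.74 261.  ]
[453 264  10  10  58] [457.7931 269.1379]
[452 275   9   9  55] [456.3455 279.5818]
[461 279   9   9  49] [465.2653 283.0204]
[520 368  10   9  19] [525.3684 371.8421]
[495 371   6  14  27] [496.9259 376.8148]
```

View pics/t5c.png

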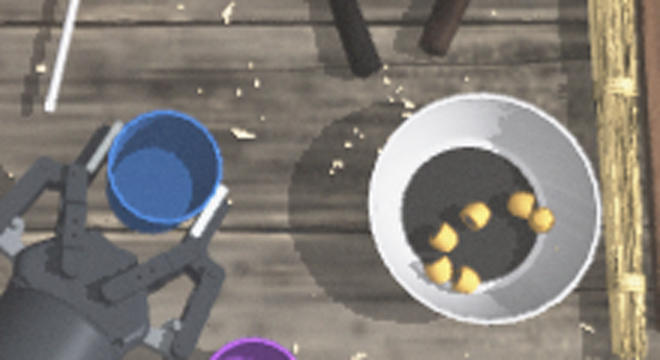

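All six nuts are in the dish and the cup is empty. Next: set the cup down, release it, and check reach for the handle.

```bash
cat >> h.py <<'E'
def lidpose(th,el0,flip,back=0.):
    "tool pose with the grasp point on the bar at lid angle th; back = standoff along the tool"
    h=np.array([np.cos(PSI),np.sin(PSI),0]); v=HB-HG; rot=Rn.from_rotvec(np.array([-np.sin(PSI),np.cos(PSI),0])*th)
    z=h*np.cos(el0)-np.array([0,0,1])*np.sin(el0)
    r=rot*tool(z,np.cross(z,[-np.sin(PSI),np.cos(PSI),0]))*Rn.from_euler('z',np.pi*flip)
    return HG+rot.apply(v)+(.019-back)*r.as_matrix()[:,2], r.as_euler('xyz')
E
python3 - <<'E'
from h import *
r=cupR(-33,15,flip=1)
manip.move_straight(tcp(C+[0,0,.066],r),eul(r),feed=.12)
for z in np.arange(.062,.050,-.0015):
    manip.move_straight(tcp(C+[0,0,z],r),eul(r),feed=.03); o=sensors.get_obs()
    if o["wrist_force"][2]>3: break
obs("set %.4f"%z)
manip.move_gripper(.085); manip.wait(.1); obs("open")
manip.move_straight(tcp(C+[0,0,.19],r),eul(r),feed=.15)
obs("clear")
for el in (0,15,30,45):
  for flip in (0,1):
    print(el,flip,*[manip.solve_ik(*lidpose(t,np.radians(el),flip,b)) for t,b in ((0,.05),(0,0),(.62,0),(1.24,0))])
im=get_image("top"); cv2.imwrite("pics/t6.png",im[:,:,::-1])
H,S,V=cv2.split(cv2.cvtColor(im,cv2.COLOR_RGB2HSV))
ct=big((H>95)&(H<120)&(S>120)&(V>50),(300,200,420,300)); print("cup",circ(ray(camera_info("top"),cv2.convexHull(ct)[:,0],.085)))
E
```

```text
set 0.0545 t25.50 q [ 0.2564  0.9399 -0.4645  2.41    2.4873  1.6549  1.7789] p [ 0.5981 -0.1496  0.051 ] F [-1.9334  1.1193  4.9296] op 0.0619 gf 43.6
open t25.97 q [ 0.2565  0.9409 -0.4642  2.4098  2.487   1.6515  1.7788] p [ 0.5979 -0.1496  0.0494] F [-0.5948 -0.6959 -0.536 ] op 0.0851 gf 0.0
clear t27.02 q [ 0.364   0.5786 -0.6129  2.4376  2.3438  1.3793  1.9573] p [ 0.5976 -0.1497  0.1844] F [-0.3746  0.0602 -0.0327] op 0.0849 gf 0.0
0 0 None None None [-0.5561  0.2762  0.1427  1.8784  0.0845  0.6734 -0.3426]
0 1 None None [ 0.3517  0.4632 -1.1684  2.4335  2.111   0.9135  0.8225] [ 0.3083  0.4434 -0.9744  1.8317  0.6892  0.8444  2.3032]
15 0 None None [ 0.4339  0.3759 -1.1729  2.2913  1.6001  0.6256 -1.8286] [-0.3671  0.3792 -0.0486  1.6875  0.0431  1.0092 -0.2934]
15 1 None None [ 0.3883  0.3441 -1.1081  2.2928  1.5934  0.5855  1.3063] [ 0.2455  0.5435 -0.9331  1.6512  0.5115  1.1316  2.4649]
30 0 None None [-1.1669  0.2147  0.7483  2.208  -0.0408  0.367  -0.2852] [-0.2149  0.514  -0.2388  1.4979  0.0627  1.3278 -0.3154]
30 1 None None [ 0.382   0.3572 -1.0608  2.134   0.9341  0.6251  1.9667] [ 0.1819  0.664  -0.9023  1.4715  0.4164  1.4206  2.5299]
45 0 None None [-0.5855  0.2572  0.1424  2.0171  0.0217  0.7123 -0.3259] [-0.2119  0.6487 -0.2388  1.3249  0.0152  1.6197 -0.2981]
45 1 None None [ 0.3438  0.4416 -1.0205  1.9689  0.6028  0.8652  2.2956] [ 0.1437  0.812  -0.9312  1.2978  0.3759  1.7073  2.5208]
cup [ 0.5828 -0.14    0.0318]
```

```bash
cat >> h.py <<'E'
def lp(th,el,be,flip,back=0.,slip=0.):
    "as lidpose, with the tool swung by be about its closing line; slip: tool stays behind the lid by this angle. degrees except th"
    p,e=lidpose(th,np.radians(el),flip,back); b=p-(.019-back)*Rn.from_euler('xyz',e).as_matrix()[:,2]
    r=Rn.from_rotvec(-np.array([-np.sin(PSI),np.cos(PSI),0])*np.radians(slip))*Rn.from_euler('xyz',e)*Rn.from_euler('y',be,degrees=True)
    return b+(.019-back)*r.as_matrix()[:,2], r.as_euler('xyz')
E
python3 - <<'E'
from h import *
for flip in (0,1):
  for be in (0,25,40,-25,-40,55,-55):
    for el in (10,20,30,40,50,60,70):
      q=[manip.solve_ik(*lp(t,el,be,flip,b)) for t,b in ((0,.05),(0,0),(.41,0),(.82,0),(1.24,0))]
      k="".join("x" if x is None else "o" for x in q)
      if k.count("o")>=4: 
        z=Rn.from_euler('xyz',lp(0,el,be,flip)[1]).as_matrix()[:,2]
        print(flip,be,el,k,"z0",z, "" if k!="ooooo" else np.ptp(np.array(q),axis=0))
E
```

```text
0 0 60 ooooo z0 [ 0.4951  0.0698 -0.866 ] [1.1177 0.6382 1.3209 1.2622 1.6334 1.6842 1.5817]
0 0 70 oooox z0 [ 0.3387  0.0477 -0.9397] 
0 25 60 xoooo z0 [ 0.3897  0.4817 -0.7849] 
0 25 70 ooooo z0 [ 0.248   0.4617 -0.8517] [0.6457 0.4048 0.5826 1.1073 1.3126 1.608  0.8241]
0 40 70 ooooo z0 [ 0.1697  0.6731 -0.7198] [0.5953 0.2509 0.4929 0.9744 1.0949 1.4176 1.0861]
0 -25 30 xoooo z0 [ 0.8362 -0.309  -0.4532] 
0 -25 40 ooooo z0 [ 0.7465 -0.3216 -0.5826] [1.6015 0.3839 2.3157 1.0005 1.7553 1.2385 2.1942]
0 -25 50 ooooo z0 [ 0.6358 -0.3372 -0.6943] [1.2421 0.1739 0.9944 1.1242 1.2089 1.5383 1.8144]
0 -25 60 ooooo z0 [ 0.5077 -0.3552 -0.7849] [1.2859 0.2688 1.1781 1.1445 0.3139 1.7077 0.7563]
0 -25 70 oooox z0 [ 0.3659 -0.3752 -0.8517] 
0 -40 10 ooooo z0 [ 0.8367 -0.5312 -0.133 ] [0.669  0.8327 0.0592 0.6669 0.8471 0.8646 2.1576]
0 -40 20 ooooo z0 [ 0.8025 -0.536  -0.262 ] [0.7727 0.6183 0.2074 0.7659 0.7878 0.9918 2.149 ]
0 -40 30 ooooo z0 [ 0.7466 -0.5439 -0.383 ] [0.8776 0.4549 0.4011 0.8482 0.6339 1.1577 1.8328]
0 -40 40 ooooo z0 [ 0.6708 -0.5546 -0.4924] [0.9739 0.3215 0.5924 0.9131
[... 2729 characters left out ...]

1 55 30 ooooo z0 [ 0.6062 -0.7418 -0.2868] [0.6829 0.1096 0.715  0.6892 0.3291 0.4239 1.6979]
1 55 40 ooooo z0 [ 0.5494 -0.7498 -0.3687] [0.42   0.0867 0.4896 0.7181 0.4033 0.3678 1.7454]
1 55 50 oooox z0 [ 0.4794 -0.7597 -0.4394] 
1 55 60 ooooo z0 [ 0.3983 -0.7711 -0.4967] [0.9444 0.4183 2.2555 0.6841 1.3167 0.2127 4.8805]
1 55 70 ooooo z0 [ 0.3086 -0.7838 -0.539 ] [0.8831 0.3953 2.036  0.6902 1.1152 0.0967 5.058 ]
1 -55 30 xoooo z0 [ 0.3776  0.8805 -0.2868] 
1 -55 50 oxooo z0 [ 0.2508  0.8626 -0.4394] 
1 -55 60 ooooo z0 [ 0.1697  0.8512 -0.4967] [1.1454 0.5135 1.3115 0.81   0.8431 1.1218 5.1669]
1 -55 70 ooooo z0 [ 0.0799  0.8385 -0.539 ] [0.5942 0.5415 1.0916 0.8041 0.9809 1.0198 4.9865]
```

Run:
```python
from h import *
A=(35,35,1)
manip.move_straight(sensors.get_obs()["ee_pos"]+[0,0,.12],feed=.25)
manip.move_gripper(.032)
p,e=lp(0,*A,.06); up=p+[0,0,.18]
q=manip.solve_ik(up,e); print(q); manip.movej(q); obs("over")
print([manip.solve_ik(*lp(t,*A,b)) for t,b in ((0,.06),(0,0),(.62,0),(1.24,0))])
manip.move_straight(p,e,feed=.12); obs("standoff")
c=camera_info("wrist"); im=get_image("wrist"); s=get_image("scene")
cv2.imwrite("pics/c7.png",np.hstack([cv2.resize(im,(400,300)),s[120:420,0:400]])[:,:,::-1])
T=np.linalg.inv(c["T"])
for pt in (HB,HB+[-.0375*np.sin(PSI),.0375*np.cos(PSI),0],HB-[-.0375*np.sin(PSI),.0375*np.cos(PSI),0]):
    x=T[:3,:3]@pt+T[:3,3]; print("expected bar px (half-scale .625)",.625*(c["fx"]*x[0]/x[2]+c["cx"]),.625*(c["fy"]*x[1]/x[2]+c["cy"]))
```

```text
[-0.1929  0.3586 -1.0956  2.1908  1.2801  1.6014  1.0564]
over t29.69 q [-0.1919  0.3585 -1.0941  2.1913  1.2805  1.6014  1.0568] p [0.44   0.2053 0.2932] F [-0.5014 -0.1891 -0.0282] op 0.0321 gf 0.0
[array([-0.4031,  0.7666, -0.9118,  2.2965,  1.4719,  1.693 ,  0.6122]), array([-0.332 ,  0.8073, -0.8325,  2.2954,  1.6068,  1.6388,  0.6274]), array([-0.0269,  0.6123, -1.0112,  1.9441,  1.1177,  1.4807,  1.6435]), array([-0.0721,  0.819 , -0.9277,  1.3715,  0.8525,  1.9086,  2.3397])]
standoff t31.34 q [-0.4096  0.76   -0.9025  2.2966  1.4697  1.6847  0.6124] p [0.4396 0.2066 0.1139] F [ 0.0948  0.8861 -0.167 ] op 0.0316 gf 0.0
expected bar px (half-scale .625) 205.60101333300875 175.9669673440314
expected bar px (half-scale .625) 205.6037098428122 223.75722592627744
expected bar px (half-scale .625) 205.59863085941498 133.74237429190077
```

View pics/c7.png

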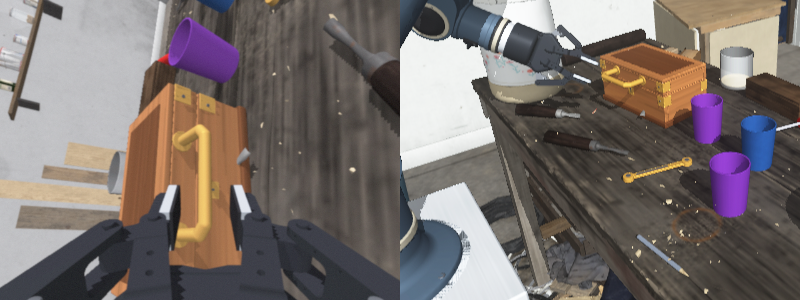

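The bar runs down column 205 of the wrist view at rows 135–235, midway between the fingers and right where predicted. The cup stands upright. Next I take the handle and raise the lid slowly.

Run:
```python
from h import *
A=(35,35,1)
manip.move_straight(*lp(0,*A,0),feed=.05); obs("at bar")
manip.move_gripper(.005,50); manip.wait(.2); obs("grip")
for i,t in enumerate(np.arange(.1,.45,.1)):
    try: manip.move_straight(*lp(t,*A,0),feed=.05)
    except manip.Unreachable as e: print("unreach",e); break
    obs("th %.2f"%t)
```

```text
at bar t32.79 q [-0.3336  0.8063 -0.8312  2.2954  1.6063  1.6373  0.6272] p [0.484  0.1783 0.0852] F [0.1695 0.0354 0.1307] op 0.0317 gf 0.0
grip t33.32 q [-0.3335  0.8058 -0.8313  2.2951  1.6069  1.6389  0.6273] p [0.4844 0.1784 0.0859] F [-1.2173  1.0351  6.3859] op 0.0093 gf 48.8
th 0.10 t33.78 q [-0.2698  0.7413 -0.8812  2.2647  1.5386  1.564   0.7894] p [0.4859 0.1786 0.1003] F [ 0.2222  1.9647 -2.6847] op 0.0092 gf 49.1
th 0.20 t34.25 q [-0.207   0.6885 -0.9256  2.2221  1.4618  1.5073  0.958 ] p [0.489  0.1791 0.1158] F [ 2.8023  2.9857 -2.2464] op 0.0094 gf 49.1
th 0.30 t34.72 q [-0.1471  0.6497 -0.9635  2.169   1.3794  1.4692  1.1286] p [0.4936 0.1797 0.1309] F [ 1.7399  3.9585 -2.8066] op 0.0094 gf 49.1
th 0.40 t35.18 q [-0.0938  0.6264 -0.9947  2.1069  1.2958  1.4535  1.2964] p [0.4996 0.1806 0.1455] F [ 0.6099  4.4248 -2.8866] op 0.0091 gf 49.2
```

Run:
```python
from h import *
A=(35,35,1)
for t in (.5,.6,.7,.8,.9,1.0,1.08,1.16,1.24):
    try: manip.move_straight(*lp(t,*A,0),feed=.05 if t<1 else .035)
    except manip.Unreachable as e: print("unreach",t,e); break
    obs("th %.2f"%t)
manip.wait(.5); obs("rest")
s=get_image("scene"); im=get_image("top"); cv2.imwrite("pics/t8.png",im[:,:,::-1]); cv2.imwrite("pics/s8.png",s[:,:,::-1])
cv2.imwrite("pics/c8.png",np.hstack([s[60:360,100:500],im[100:400,60:460]])[:,:,::-1])
```

```text
th 0.50 t35.65 q [-0.05    0.6184 -1.0189  2.0373  1.2156  1.4609  1.4567] p [0.5071 0.1816 0.1593] F [-1.1793  5.664  -2.5887] op 0.0097 gf 49.4
th 0.60 t36.12 q [-0.0172  0.624  -1.0358  1.9604  1.1418  1.4903  1.6071] p [0.516  0.1829 0.1727] F [-1.6998  5.2383 -0.7944] op 0.0098 gf 49.5
th 0.70 t36.58 q [ 0.0036  0.6412 -1.0455  1.8785  1.0777  1.5372  1.7442] p [0.526  0.1843 0.185 ] F [-2.7083  5.1334  0.211 ] op 0.0094 gf 49.6
th 0.80 t37.05 q [ 0.0131  0.6676 -1.0483  1.7921  1.0234  1.5976  1.8689] p [0.5373 0.1859 0.1961] F [-2.6153  4.7667  1.9672] op 0.0094 gf 49.7
th 0.90 t37.52 q [ 0.0126  0.7011 -1.045   1.7017  0.9789  1.668   1.9824] p [0.5497 0.1877 0.2062] F [-2.9629  3.5399  2.4396] op 0.0093 gf 49.8
th 1.00 t38.12 q [ 0.0036  0.74   -1.0365  1.6075  0.9433  1.7453  2.087 ] p [0.5631 0.1896 0.2151] F [-2.3543  4.7784  3.7351] op 0.0091 gf 49.9
th 1.08 t38.63 q [-0.0085  0.7744 -1.0268  1.5292  0.9206  1.8109  2.1654] p [0.5745 0.1912 0.2212] F [-2.8213  4.1703  5.5177] op 0.0090 gf 50.0
th 1.16 t39.15 q [-0.0246  0.8109 -1.0145  1.4492  0.9024  1.8785  2.2404] p [0.5863 0.1929 0.2263] F [-2.6983  5.0983  6.2822] op 0.0095 gf 50.1
th 1.24 t39.67 q [-0.0527  0.8395 -0.978   1.368   0.8771  1.9366  2.3215] p [0.5983 0.1947 0.2305] F [-2.2854  5.0642  6.9913] op 0.0090 gf 50.1
rest t40.17 q [-0.0525  0.8393 -0.9782  1.3686  0.8771  1.9362  2.3215] p [0.5981 0.1947 0.2304] F [-2.0285  5.9142  6.5512] op 0.0094 gf 50.1
```

View pics/c8.png

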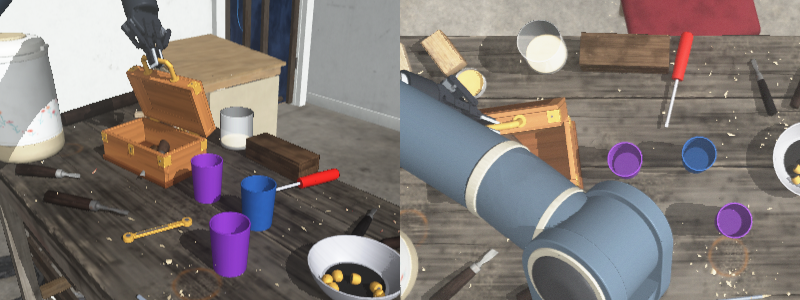

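The lid is up, held at small force, and the other things haven't moved. I'll use a last zoom to check the lid angle independently.

Run:
```python
import cv2
im=cv2.imread("pics/s8.png")[110:230,200:330]
cv2.imwrite("pics/z9.png",cv2.resize(im,None,fx=5,fy=5,interpolation=cv2.INTER_CUBIC))
```

```text
(no output)
```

View pics/z9.png

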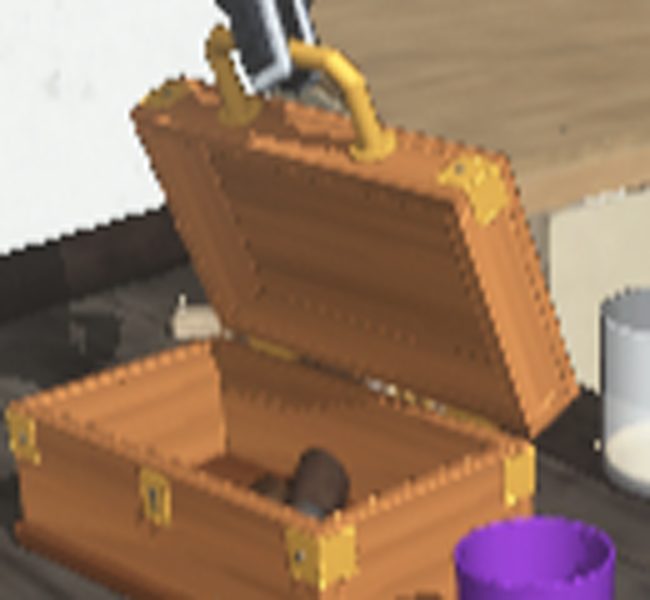

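The zoom shows the lid's right end face: hinge corner (528,438), free lower corner (455,197), free upper corner (508,153), outer back corner (580,383).

Run:
```python
from h import *
c=camera_info("scene"); T=c["T"]; yd=np.array([-np.sin(PSI),np.cos(PSI),0]); h=np.array([np.cos(PSI),np.sin(PSI),0])
def pl(uv,y):
    uv=np.array(uv)/5+[200,110]-.4
    d=T[:3,:3]@np.array([(uv[0]-c["cx"])/c["fx"],(uv[1]-c["cy"])/c["fy"],1])
    s=(y-(T[:3,3]-HG)@yd)/(d@yd); p=T[:3,3]+s*d-HG; return np.array([p@h,p[2]])
P=[pl(u,-.11) for u in ((528,438),(455,197),(508,153),(580,383))]; print(*P)
v=P[1]-P[0]; w=P[2]-P[3]; print(np.linalg.norm(v),np.linalg.norm(w))
f=lambda v:np.arctan2(v[1],-v[0]); print("angle lower edge",f(v),"upper edge",f(w))
l=pl((135,112),.11); print("left free corner",l,f(l),np.linalg.norm(l)); print("right free corner from hinge",f(P[1]))
```

```text
[-0.0018  0.0019] [-0.0417  0.123 ] [-0.0095  0.1348] [0.0334 0.018 ]
0.12754634592672948 0.1244228621243847
angle lower edge 1.2526875225579832 upper edge 1.2184104391757762
left free corner [-0.0376  0.1207] 1.2685906321287221 0.12641764715990508
right free corner from hinge 1.2440082359464382
```

Run:
```python
from h import *
obs("final"); print(manip.job_done())
```

```text
final t40.27 q [-0.0525  0.8393 -0.9782  1.3686  0.8771  1.9362  2.3215] p [0.5982 0.1946 0.2304] F [-1.4747  5.93    6.7591] op 0.0091 gf 50.1
the job is handed in; nothing more can be done
None
```

Job handed in at 40.3 s: all six nuts are in the dish, the empty cup stands upright where it was, and the gripper is holding the lid still at about 1.24 rad, its balance point.

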